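# Right the toppled tin and slide it back to its stop

### The job

The empty open grey tin has been knocked over. Tip it up onto its bottom near where it lies, without lifting it off the bench, then slide it upright into the gap between the small paint tin and the square wood block until it touches the long wooden stop behind the gap, without shoving those two aside.

Things in the scene. Friction and masses are not known exactly. Their poses are not given: they have to be found in the camera images.
- tin: Light-grey round metal tin, empty, one end open: 90 mm diameter, 82 mm tall, wall about 4 mm, about 0.3 kg, loose, friction about 0.6. It starts lying on its side, on a small flat (it does not roll by itself), mouth to the right or half back to the robot. Origin: centre of the bottom's outside, 45 mm up while it lies, on the bench when it stands. z axis: from bottom to mouth, level while it lies.
- tin_mouth (a point): Centre of the tin's open mouth, 82 mm from the tin's origin along its z axis. The clear opening is about 80 mm across.
- tin_centre (a point): Centre of the tin, half-way (41 mm) between bottom and mouth.
- stop: Wooden stop, a squared offcut 160 mm long (its y axis), 38 mm thick (its x axis), 38 mm high, fixed to the bench ahead and to the left. Origin at the centre of its underside, z up. Its -x face looks over the gap towards the robot's right: the tin belongs against that face, at about the middle of its length, so that the tin's axis is 64 mm from the stop's origin on its -x side.
- stop_face (a point): Centre of the stop's -x face (19 mm from its origin, half-way up).
- paint_small: Small round paint tin, 77 mm diameter, 77 mm high, loose, standing at one side of the gap (either side), about 105 mm from the gap's middle line. Origin at the centre of its underside, z up.
- wood_block: Square sawn wood block, 60 x 60 x 40 mm high, loose, standing at the other side of the gap, about 105 mm from the gap's middle line. Origin at the centre of its underside, z up.

How it is judged:
By the outcome, as a careful person would: the job done as asked, in the order asked, and still so for the second after the job is handed in, with the robot touching nothing.
It also fails if it takes over 56 s, if anything falls off the work surface, if the arm or the gripper's body presses on something with over 40 N, if the wrist force passes 120 N, or if a joint passes its speed limit or range.

### The arm

A 6-joint arm with a two-finger parallel gripper is mounted at the origin on a cart in front of the work surface, level with it; the furniture and walls round the work are solid. World frame = base frame: x ahead of the robot, y to its left, z up, the work surface at z = 0. Lengths are in mm, angles in degrees, forces in N, time in s.
With the tool pointing down it reaches from about 300 to 850 mm from the base axis. Payload 4.2 kg.
Tool frame: the origin (TCP) lies midway between the tips of the shut fingers; the grasp point (between the pads) lies env.hold_point_z behind it (env.hold_point_z is the distance from the TCP to the grasp point, in mm); z points along the fingers, y is the line along which they close (so a half turn about z gives the same grasp; the last joint's range is limited). The gripper opens to 91 mm and grips with 3 to 60 N. Pads are 32 mm wide; open, the fingers measure 118 mm over their backs; the gripper's body (76 mm by 178 mm) begins 60 mm behind the grasp point.
Start: joints at [-67.036, 18.312, 89.639, -0, 72.044, -1.146], TCP at [234.887, -524.854, 213.976] pointing down, gripper open.
Joint ranges: [-177.97, 177.97], [-48.28, 115.42], [12.27, 149.76], [-77.06, 257.06], [2.81, 150.46], [-146.56, 146.56]. Speed limits (degrees/s): [147.25, 147.25, 180, 180, 180, 180].

### API

Orientations are given as [roll, pitch, yaw] about the fixed x, y, z axes, in that order (R = Rz(yaw) Ry(pitch) Rx(roll)).
In Python, from workcell import env, viewer, spotter gives the robot as it stands.
- The arm moves only by the tool apply_moves, never from a script. Its arguments are lists of equal length, an entry for each row: "delta_pos": the shift along the world's x, y, z normalised to -1 to 1, where 1 is 120 mm, a list of three; "rot": the turn, a rotation vector about the world's x, y, z normalised to -1 to 1, where 1 is 1.5 rad, a list of three; "hand": the opening, from 0 (shut) to 1 (fully open). A call has 1 to 10 rows; each row is the pose to reach, as a shift and turn from the pose commanded when the call began; what a row does not reach only later rows make up. A row lasts 1/12 s, in which the tool goes at most 41.7 mm and 7.16 degrees, less where a joint would pass 70% of its speed; a pose out of reach is approached as far as the arm can. A call with a number of a shift or a turn outside -1 to 1 is refused whole. A call with a gripper value outside its range is refused whole. The fingers move at their own pace and stop on an object; "newtons" is the grip in N (left out, the last holds). Time passes only in rows, so rows that repeat a pose let the fingers close. It gives the time, the measured TCP pose, the force, the opening and the grip force at its end, in the units of the state.
- env.state(): the state, without advancing time (a new reading comes with each control period).
- viewer.grab_frame(name): name is "scene" or "top"; returns a dict with "pixels" (400x640x3 uint8, red, green, blue), "camera_matrix" (3x3 intrinsics, pixels), "R" (3x3) and "t" (3): a world point X has camera coordinates R X + t. Camera axes: x right, y down, z forward; pixel columns grow to the right and rows downward; lengths in mm; the calibration is good to about 2 mm. A picture is of the moment at which its call begins. There is no depth.
- env.job_done(): hands the job in; it is judged then, once.
Trained networks look in a picture, given as the dict that the camera call returned (one of the last four; its "shot" number tells which), for a name from the list of things; names that differ only in an ending like _2 or _b are one class to them, and where a whole thing is asked for, a point or a joint stands for the part that bears it (a point fixed in the world has none). Each returns a list of dicts, best first, with "score" (0 to 1); they miss things now and then, are a little off and sometimes report something else, mostly with a low value. They report only what shows in the picture. A call takes as long as a camera call.
- spotter.trace(picture, query): "mask" (400x640 bool, what is visible of it) and "box" ([centre column, centre row, width, height] in pixels, round what is visible of it).
- spotter.landmark_of(picture, query): "position" ([column, row] in pixels: a listed point, or the origin of a listed thing).
The state is a dict: "time_s": time; "qpos": joint angles; "qvel": joint speeds; "effort": joint torques, N m; "ee_pos": TCP position; "ee_rot": TCP orientation; "force": force on the tool from outside, world axes, zero at the start; "torque": the same for the moment, N m; "gripper_width": finger opening in mm; "gripper_force": force on a finger pad.
Only numpy, scipy, OpenCV 4.12 (cv2) and the standard library are available. Lean on these libraries where they do the work, as an engineer would, in place of code of your own. Each camera call takes 0.05 s, during which the arm holds its last target. There are 200 camera calls.

## Working session

There is one attempt and no reset: what is moved stays moved. The work goes in short steps, Python scripts to look and compute and a tool call to move; the robot and the scene stay as the last step left them, time stands still between calls to the robot, and variables do not carry over. Pictures are saved under pics/ and viewed, at most 10 in all, crops included, and the job is handed in when it is done.

Besides the shell and the picture viewer there is one more tool, called after "Emit:" as name(argument=value, ...) on one line, values as JSON. apply_moves: Moves the arm, as the interface text tells. Its arguments: {"type":"object","properties":{"delta_pos":{"type":"array"},"rot":{"type":"array"},"hand":{"type":"array"},"newtons":{"type":"number"}},"required":["delta_pos","rot","hand"]}

```bash
mkdir -p pics; cat > h.py <<'E'
import numpy as np, cv2
from workcell import env, viewer, spotter
def ray(p,f):
    K,R,t=map(np.array,(f["camera_matrix"],f["R"],f["t"]))
    d=R.T@np.linalg.inv(K)@np.array([p[0],p[1],1.]); return -R.T@t,d
def onz(p,f,z):
    c,d=ray(p,f); return c+d*(z-c[2])/d[2]
def proj(X,f):
    q=np.array(f["R"])@np.array(X,float)+np.array(f["t"]); q=np.array(f["camera_matrix"])@q; return q[:2]/q[2]
def tri(p1,f1,p2,f2):
    A=np.zeros((3,3));b=np.zeros(3)
    for p,f in((p1,f1),(p2,f2)):
        c,d=ray(p,f);d=d/np.linalg.norm(d);M=np.eye(3)-np.outer(d,d);A+=M;b+=M@c
    return np.linalg.solve(A,b)
def save(f,n,crop=None,s=1):
    im=cv2.cvtColor(f["pixels"],cv2.COLOR_RGB2BGR)
    if crop: x,y,w,h=crop; im=im[y:y+h,x:x+w]
    cv2.imwrite("pics/"+n+".png",cv2.resize(im,None,fx=s,fy=s))
E
python3 - <<'E'
from h import *
np.set_printoptions(precision=1,suppress=True)
fs={n:viewer.grab_frame(n) for n in("scene","top")}
save(fs["scene"],"s0");save(fs["top"],"t0")
print(env.hold_point_z, env.state())
for q,z in(("tin",45),("tin_mouth",45),("tin_centre",45),("stop",0),("stop_face",19),("paint_small",0),("wood_block",0)):
    P={}
    for n,f in fs.items():
        r=spotter.landmark_of(f,q)
        if r: P[n]=r[0]["position"]; print(q,n,r[0]["score"],np.array(P[n]),onz(P[n],f,z))
    if len(P)==2: print("  tri",tri(P["scene"],fs["scene"],P["top"],fs["top"]))
for n,f in fs.items(): print(n,-np.array(f["R"]).T@np.array(f["t"]))
for q,z in(("paint_small",77),("wood_block",40),("stop",38)):
    r=spotter.trace(fs["top"],q)
    if r:
        c=cv2.findContours(r[0]["mask"].astype(np.uint8),0,1)[0];c=max(c,key=cv2.contourArea)
        b=cv2.boxPoints(cv2.minAreaRect(c)); print(q,[onz(p,fs["top"],z)[:2] for p in b])
E
```

```text
18.8 {'time_s': 0.1, 'qpos': array([-67. ,  18.3,  89.7,  -0. ,  72. ,  -1.1]), 'qvel': array([-0. , -0.2, -0.2,  0.1,  0. ,  0. ]), 'effort': array([  0. , -41.3, -23.3,   0.1,   0. ,  -0. ]), 'ee_pos': array([ 234.7, -524.4,  213.2]), 'ee_rot': array([-179.9,   -0. ,   24.1]), 'force': array([0.5, 0.1, 0.1]), 'torque': array([-0.,  0., -0.]), 'gripper_force': 0.0, 'gripper_width': 91.19021485581067}
tin scene 0.75 [378.9 180.4] [ 596.2 -173.4   45. ]
tin top 0.83 [415.4 226.9] [ 589.4 -189.4   45. ]
  tri [ 595.4 -185.8   39.2]
tin_mouth scene 0.96 [406.3 174.5] [ 552.1 -256.3   45. ]
tin_mouth top 0.86 [442.6 240.2] [ 559.9 -252.6   45. ]
  tri [ 556.6 -256.    42.6]
tin_centre scene 0.82 [393.  178.7] [ 569.6 -210.    45. ]
tin_centre top 0.79 [427.6 233.2] [ 575.4 -217.8   45. ]
  tri [ 575.6 -219.9   36.7]
stop scene 0.57 [278.  243.3] [657.3 195.4   0. ]
stop top 0.59 [253.7 204. ] [638.1 193.2   0. ]
  tri [643.  197.2   9.8]
stop_face scene 0.57 [286.8 234. ] [651.2 166.6  19. ]
stop_face top 0.86 [259.3 204.9] [634.8 177.3  19. ]
  tri [635.3 176.9  36. ]
paint_small scene 0.72 [322.6 252.9] [542.8 138.6   0. ]
paint_small top 0.72 [278.5 244. ] [543.1 130.4   0. ]
  tri [545.  132.5  -6.3]
wood_block scene 0.63 [277.  211.4] [759.2 106.1   0. ]
wood_block top 0.93 [286.1 156.7] [756.1 118.1  -0. ]
  tri [752.  115.5  10.6]
scene [-14.7 734.5 843.7]
top [ 553.7   48.6 1080.5]
paint_small [array([574. , 171.3]), array([575.6,  93.1]), array([500.3,  91.1]), array([498.8, 168.7])]
wood_block [array([778.3, 149.7]), array([779.7,  92.9]), array([717.4,  91.3]), array([716.2, 147.8])]
stop [array([563.1, 215.5]), array([722.6, 208.4]), array([719.7, 162.3]), array([560.2, 170.2])]
```

View pics/s0.png

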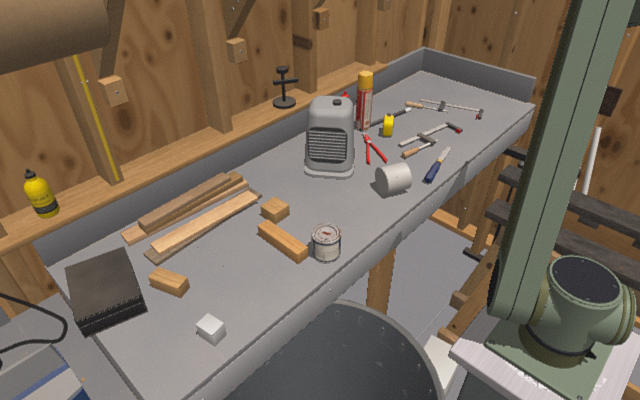

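View pics/t0.png

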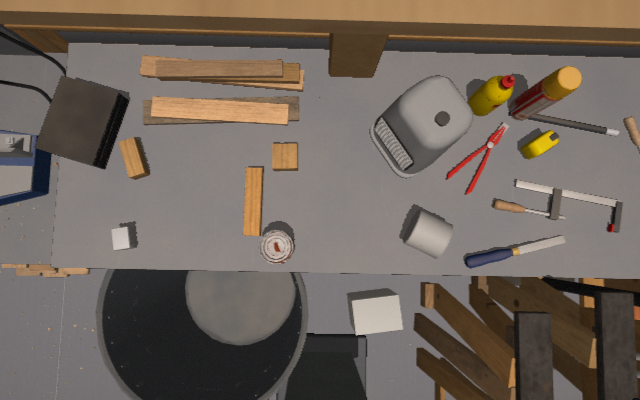

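The scene view shows the tin lying at about (393,180). The top view shows it at (428,233) with the mouth to the right and towards the robot. The stop is at (254,203), the paint tin at (278,246), the wood block at (286,156), and a heater at (420,125).

Plan: pinch the upper rim wall with one finger inside, tilt the tin about its bottom edge, then slide it while gripped.

```bash
cat >> h.py <<'E'
from scipy.spatial.transform import Rotation as Ro
H=np.array([.454,.891,0]); UP=np.array([0,0,1.])
RIM0=np.array([557,-256,88.]); 
def toolR(th,h=H,s=1):   # th: degrees below level; y = s*normal (outer side)
    c,n=np.cos(np.radians(th)),np.sin(np.radians(th))
    z=c*h-n*UP; y=s*(n*h+c*UP); return Ro.from_matrix(np.column_stack([np.cross(y,z),y,z]))
def go(pos,R,st=None):
    st=st or env.state(); R0=Ro.from_euler("xyz",st["ee_rot"],degrees=True)
    rv=(R*R0.inv()).as_rotvec(); dp=np.array(pos)-st["ee_pos"]
    return dict(dpos=np.round(dp/120,3).tolist(),rot=np.round(rv/1.5,3).tolist(),mm=np.linalg.norm(dp).round(1),deg=np.degrees(np.linalg.norm(rv)).round(1))
E
python3 - <<'E'
from h import *
f=viewer.grab_frame("top");g=viewer.grab_frame("scene")
print("heater base", [onz(p,g,0).round() for p in((307,170),(353,178))],[onz(p,f,0).round() for p in((371,141),(406,178))])
print("edge",onz((450,271),f,0).round())
for th,q1 in((35,-44),(35,-38),(90,-13)):
  for s in(1,-1):
    R=toolR(th,s=s)
    for q23 in(95,115):
      W=(Ro.from_euler("ZY",[q1,q23],degrees=True).inv()*R)
      for off in(90,):
        print(th,q1,s,q23,(W*Ro.from_euler("z",-off,degrees=True)).as_euler("ZYZ",degrees=True).round())
R0=Ro.from_euler("xyz",env.state()["ee_rot"],degrees=True)
for q in [0]:
  print((Ro.from_euler("ZY",[-67.036,107.95],degrees=True).inv()*R0*Ro.from_euler("z",-90,degrees=True)).as_euler("ZYZ",degrees=True).round(1))
for s in(1,-1): print(s,go(RIM0,toolR(35,s=s)))
E
```

```text
heater base [array([ 844., -108.,    0.]), array([ 701., -178.,    0.])] [array([800., -90.,   0.]), array([ 710., -177.,    0.])]
edge [ 487. -283.    0.]
35 -44 1 95 [  53.  101. -104.]
35 -44 1 115 [  52.   89. -120.]
35 -44 -1 95 [ 53. 101.  76.]
35 -44 -1 115 [52. 89. 60.]
35 -38 1 95 [  54.   96. -100.]
35 -38 1 115 [  54.   84. -117.]
35 -38 -1 95 [54. 96. 80.]
35 -38 -1 115 [54. 84. 63.]
90 -13 1 95 [  0.  85. -76.]
90 -13 1 115 [  0.  65. -76.]
90 -13 -1 95 [  0.  85. 104.]
90 -13 -1 115 [  0.  65. 104.]
[ 0.  72.  -1.1]
1 {'dpos': [2.684, 2.24, -1.05], 'rot': [-0.02, -0.785, 1.361], 'mm': np.float64(438.1), 'deg': np.float64(135.0)}
-1 {'dpos': [2.684, 2.24, -1.05], 'rot': [0.66, -0.017, -0.547], 'mm': np.float64(438.1), 'deg': np.float64(73.7)}
```

Emit:
apply_moves(delta_pos=[[0.2,0.1,0],[0.5,0.2,0],[0.8,0.35,0],[1,0.5,0],[1,0.5,0],[1,0.5,0],[1,0.5,0]], rot=[[0.05,0,-0.04],[0.1,0,-0.09],[0.16,-0.005,-0.14],[0.22,-0.005,-0.18],[0.28,-0.008,-0.23],[0.33,-0.009,-0.274],[0.33,-0.009,-0.274]], hand=[0.66,0.66,0.66,0.66,0.66,0.66,0.66], newtons=5)

```text
time_s: 1.63
ee_pos: [354.0, -466.3, 211.3]
ee_rot: [-152.3, -6.3, -1.7]
force: [-0.4, -0.3, -1.1]
gripper_width: 60.3
gripper_force: 0.0
```

Emit:
apply_moves(delta_pos=[[0.2,0.1,0],[0.5,0.2,0],[0.8,0.35,0],[1,0.5,0],[1,0.5,0],[1,0.5,0],[1,0.5,0]], rot=[[0.05,0,-0.04],[0.1,0,-0.09],[0.16,-0.005,-0.14],[0.22,-0.005,-0.18],[0.28,-0.008,-0.23],[0.33,-0.009,-0.274],[0.33,-0.009,-0.274]], hand=[0.66,0.66,0.66,0.66,0.66,0.66,0.66])

```text
time_s: 2.22
ee_pos: [473.3, -404.6, 211.2]
ee_rot: [-124.9, 0.2, -27.2]
force: [-0.1, 1.2, -0.7]
gripper_width: 60.2
gripper_force: 0.0
```

```bash
python3 - <<'E'
from h import *
R=toolR(35,s=-1);z=R.as_matrix()[:,2]
print(env.state());A=RIM0+28*z;print(A,A-100*z,go(A-100*z,R))
E
```

```text
{'time_s': 2.2167, 'qpos': array([-62.71639449,  38.66438729,  76.33138076,  42.75149627,
       101.03889084,  48.89956151]), 'qvel': array([ 1.31874393, -1.66937217, -2.78928113, -2.29586928,  0.09174052,
       -2.72481132]), 'effort': array([  0.58518324, -58.13636184, -21.13321602,   3.28709073,
         2.41893098,   0.20531519]), 'ee_pos': array([ 473.26765863, -404.62398517,  211.24327564]), 'ee_rot': array([-124.9115906 ,    0.23523005,  -27.21883108]), 'force': array([-0.07657811,  1.2244131 , -0.65423965]), 'torque': array([-0.39552295,  0.26937391,  0.04092482]), 'gripper_force': 0.0, 'gripper_width': 60.15566416818462}
[ 567.41306905 -235.56376039   71.93985978] [ 530.22353674 -308.55033041  129.29750342] {'dpos': [0.475, 0.801, -0.683], 'rot': [-0.002, -0.002, 0.003], 'mm': np.float64(138.5), 'deg': np.float64(0.3)}
```

Emit:
apply_moves(delta_pos=[[0.12,0.2,-0.17],[0.24,0.4,-0.34],[0.36,0.6,-0.51],[0.475,0.8,-0.68],[0.475,0.8,-0.68],[0.475,0.8,-0.68]], rot=[[0,0,0],[0,0,0],[0,0,0],[0,0,0],[0,0,0],[0,0,0]], hand=[0.66,0.66,0.66,0.66,0.66,0.66])

```text
time_s: 2.72
ee_pos: [532.2, -307.0, 132.5]
ee_rot: [-125.1, -0.1, -26.9]
force: [-0.4, 0.8, 1.5]
gripper_width: 60.4
gripper_force: 0.0
```

```bash
python3 - <<'E'
from h import *
R=toolR(35,s=-1);z=R.as_matrix()[:,2]
A=RIM0+28*z;print(go(A,R),env.state()["ee_pos"])
ims=[]
for n in("scene","top"):
    f=viewer.grab_frame(n)
    for q in("tin_mouth","tin","tin_centre"):
        r=spotter.landmark_of(f,q); print(n,q,r and (round(r[0]["score"],2),onz(r[0]["position"],f,45).round()))
    im=cv2.cvtColor(f["pixels"],cv2.COLOR_RGB2BGR)
    # overlay predicted bottom & mouth circles
    for c,col in((RIM0-43*UP,(0,0,255)),(RIM0-43*UP+82*H,(0,255,0))):
        s=np.array([-H[1],H[0],0])
        for a in np.linspace(0,2*np.pi,40):
            p=proj(c+45*(np.cos(a)*s+np.sin(a)*UP),f); cv2.circle(im,tuple(int(v) for v in p),0,col,-1)
    u,v=(int(k) for k in proj(RIM0,f)); w=im[max(v-70,0):v+70,u-90:u+90]; ims.append(cv2.resize(w,(540,420)) )
cv2.imwrite("pics/a1.png",cv2.resize(np.vstack(ims),(386,600)))
E
```

```text
{'dpos': [0.294, 0.596, -0.504], 'rot': [0.002, 0.001, -0.002], 'mm': np.float64(100.1), 'deg': np.float64(0.2)} [ 532.18704395 -307.04194094  132.4602688 ]
scene tin_mouth (0.68, array([ 550., -246.,   45.]))
scene tin (0.98, array([ 587., -169.,   45.]))
scene tin_centre (0.94, array([ 571., -217.,   45.]))
top tin_mouth (0.71, array([ 559., -254.,   45.]))
top tin (0.69, array([ 591., -181.,   45.]))
top tin_centre (0.89, array([ 578., -216.,   45.]))
```

View pics/a1.png

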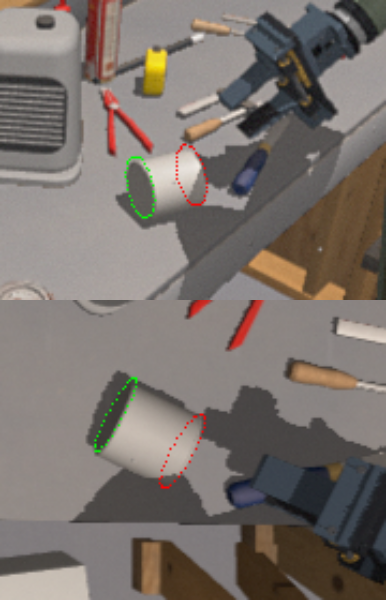

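The overlay of my estimate matches the tin in both views: the green bottom end and the red mouth end lie on its edges. The gripper is lined up behind the mouth, so I'll insert a finger.

Emit:
apply_moves(delta_pos=[[0.05,0.1,-0.085],[0.1,0.2,-0.17],[0.15,0.3,-0.255],[0.2,0.4,-0.34],[0.25,0.5,-0.425],[0.295,0.6,-0.505],[0.295,0.6,-0.505],[0.295,0.6,-0.505]], rot=[[0,0,0],[0,0,0],[0,0,0],[0,0,0],[0,0,0],[0,0,0],[0,0,0],[0,0,0]], hand=[0.66,0.66,0.66,0.66,0.66,0.66,0.66,0.66])

```text
time_s: 3.78
ee_pos: [567.2, -236.7, 71.7]
ee_rot: [-125.0, -0.0, -27.1]
force: [0.6, -0.9, -0.1]
gripper_width: 60.0
gripper_force: 0.0
```

```bash
python3 - <<'E'
from h import *
R=toolR(35,s=-1);z=R.as_matrix()[:,2]
st=env.state();print(st["force"],go(RIM0+28*z,R))
for n in("scene","top"):
    f=viewer.grab_frame(n); u,v=(int(k) for k in proj(RIM0,f)); save(f,"b"+n,(u-80,v-60,160,120),3)
a=[cv2.imread(f"pics/b{n}.png") for n in("scene","top")]; cv2.imwrite("pics/b.png",cv2.resize(np.hstack(a),(800,300)))
E
```

```text
[ 0.64365735 -0.94037574 -0.1241278 ] {'dpos': [0.002, 0.01, 0.002], 'rot': [0.0, 0.0, 0.001], 'mm': np.float64(1.2), 'deg': np.float64(0.1)}
```

View pics/b.png

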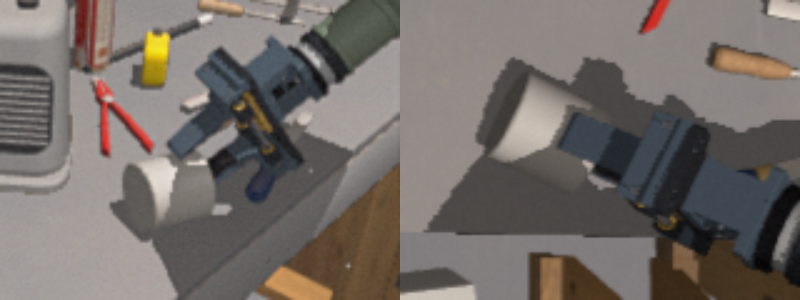

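The outer finger is above the wall and the inner one is in the mouth, at about (220,165) in the left half. Nothing is touching yet, so I'll close lightly.

Emit:
apply_moves(delta_pos=[[0,0.01,0],[0,0.01,0],[0,0.01,0],[0,0.01,0],[0,0.01,0],[0,0.01,0],[0,0.01,0],[0,0.01,0]], rot=[[0,0,0],[0,0,0],[0,0,0],[0,0,0],[0,0,0],[0,0,0],[0,0,0],[0,0,0]], hand=[0.1,0.1,0.1,0.1,0.1,0.1,0.1,0.1], newtons=4)

```text
time_s: 4.55
ee_pos: [568.3, -234.6, 74.8]
ee_rot: [-124.7, -0.2, -27.1]
force: [1.5, 1.9, 8.4]
gripper_width: 32.6
gripper_force: 3.9
```

```bash
cat >> h.py <<'E'
def arc(phi,th,p=28,piv=None):
    piv=RIM0-88*UP+82*H if piv is None else piv
    c,s=np.cos(np.radians(phi)),np.sin(np.radians(phi))
    rim=piv-(82*c-88*s)*H+(82*s+88*c)*UP
    R=toolR(th,s=-1); return rim+p*R.as_matrix()[:,2],R
E
python3 - <<'E'
from h import *
st=env.state();print(st["force"],st["gripper_width"],st["gripper_force"])
for phi,th in((0,35),(9,35),(18,35),(27,35),(35,35),(44,44),(53,53),(62,62),(71,71),(80,80),(88,88),(90,90)): P,R=arc(phi,th);print(phi,P.round(1),go(P,R,st))
E
```

```text
[1.48751901 1.90754903 8.35960766] 32.63043040841518 3.9226085958273416
0 [ 567.4 -235.6   71.9] {'dpos': [-0.007, -0.008, -0.024], 'rot': [-0.003, 0.003, 0.001], 'mm': np.float64(3.1), 'deg': np.float64(0.4)}
9 [ 574.1 -222.4   83.7] {'dpos': [0.048, 0.102, 0.074], 'rot': [-0.003, 0.003, 0.001], 'mm': np.float64(16.2), 'deg': np.float64(0.4)}
18 [ 581.6 -207.8   93. ] {'dpos': [0.111, 0.224, 0.151], 'rot': [-0.003, 0.003, 0.001], 'mm': np.float64(35.0), 'deg': np.float64(0.4)}
27 [ 589.6 -192.    99.6] {'dpos': [0.178, 0.355, 0.206], 'rot': [-0.003, 0.003, 0.001], 'mm': np.float64(53.7), 'deg': np.float64(0.4)}
35 [ 597.1 -177.4  103.1] {'dpos': [0.24, 0.477, 0.235], 'rot': [-0.003, 0.003, 0.001], 'mm': np.float64(70.0), 'deg': np.float64(0.4)}
44 [ 604.3 -163.1  100.8] {'dpos': [0.3, 0.596, 0.217], 'rot': [-0.096, 0.051, 0.001], 'mm': np.float64(84.2), 'deg': np.float64(9.3)}
53 [ 611.4 -149.3   96.1] {'dpos': [0.359, 0.711, 0.177], 'rot': [-0.189, 0.099, 0.001], 'mm': np.float64(98.0), 'deg': np.float64(18.3)}
62 [ 618.  -136.3   89. ] {'dpos': [0.414, 0.82, 0.118], 'rot': [-0.282, 0.146, 0.001], 'mm': np.float64(111.1), 'deg': np.float64(27.3)}
71 [ 624.  -124.5   79.7] {'dpos': [0.464, 0.918, 0.041], 'rot': [-0.376, 0.194, 0.001], 'mm': np.float64(123.6), 'deg': np.float64(36.3)}
80 [ 629.3 -114.1   68.5] {'dpos': [0.508, 1.005, -0.053], 'rot': [-0.469, 0.241, 0.0], 'mm': np.float64(135.3), 'deg': np.float64(45.3)}
88 [ 633.3 -106.3   57. ] {'dpos': [0.542, 1.07, -0.148], 'rot': [-0.552, 0.284, 0.0], 'mm': np.float64(145.0), 'deg': np.float64(53.3)}
90 [ 634.2 -104.5   54. ] {'dpos': [0.549, 1.084, -0.173], 'rot': [-0.573, 0.294, 0.0], 'mm': np.float64(147.3), 'deg': np.float64(55.3)}
```

Emit:
apply_moves(delta_pos=[[0.03,0.055,0.055],[0.055,0.11,0.1],[0.09,0.17,0.145],[0.12,0.23,0.175],[0.155,0.295,0.205],[0.185,0.36,0.23],[0.22,0.425,0.245],[0.25,0.485,0.26],[0.25,0.485,0.26],[0.25,0.485,0.26]], rot=[[0,0,0],[0,0,0],[0,0,0],[0,0,0],[0,0,0],[0,0,0],[0,0,0],[0,0,0],[0,0,0],[0,0,0]], hand=[0.1,0.1,0.1,0.1,0.1,0.05,0,0,0,0], newtons=4)

```text
time_s: 5.38
ee_pos: [597.2, -177.0, 102.3]
ee_rot: [-125.1, -0.0, -27.1]
force: [0.1, -0.5, -3.9]
gripper_width: 6.8
gripper_force: 4.1
```

```bash
python3 - <<'E'
from h import *
st=env.state();print(st["force"],st["gripper_width"],st["gripper_force"],go(*arc(35,35)))
for n in("scene","top"):
    f=viewer.grab_frame(n); u,v=(int(k) for k in proj(RIM0+[20,40,0],f)); save(f,"b"+n,(u-80,v-60,160,120),3)
    for q in("tin_mouth","tin"):
        r=spotter.landmark_of(f,q); print(n,q,r and (round(r[0]["score"],2),onz(r[0]["position"],f,45).round()))
a=[cv2.imread(f"pics/b{n}.png") for n in("scene","top")]; cv2.imwrite("pics/c.png",cv2.resize(np.hstack(a),(800,300)))
E
```

```text
[ 0.08085264 -0.54788614 -3.85889403] 6.779117847142316 4.13744375471623 {'dpos': [-0.001, -0.003, 0.007], 'rot': [0.001, -0.0, 0.001], 'mm': np.float64(0.9), 'deg': np.float64(0.1)}
scene tin_mouth (0.66, array([ 596., -259.,   45.]))
scene tin (0.79, array([ 595., -142.,   45.]))
top tin_mouth (0.73, array([ 582., -223.,   45.]))
top tin (0.82, array([ 605., -157.,   45.]))
```

View pics/c.png

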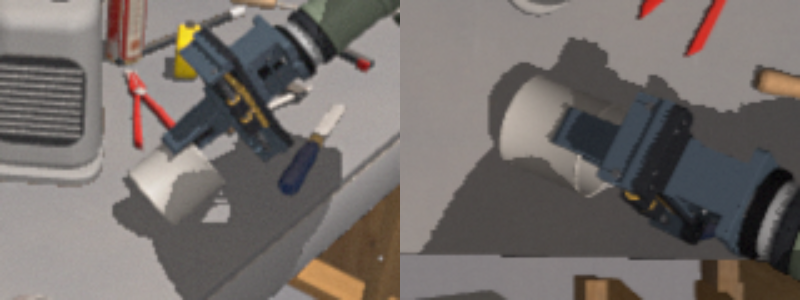

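```bash
python3 - <<'E'
from h import *
F={n:viewer.grab_frame(n) for n in("scene","top")}
for q in("tin","tin_mouth","tin_centre"):
    P=[spotter.landmark_of(F[n],q) for n in F]
    if all(P): print(q,tri(P[0][0]["position"],F["scene"],P[1][0]["position"],F["top"]).round(1))
st=env.state();print(st["force"],st["torque"],st["ee_pos"])
# model from gripper: wall mid at TCP axis; silhouettes compared for rim depth p and tilt
R=Ro.from_euler("xyz",st["ee_rot"],degrees=True).as_matrix();z=R[:,2];n=-R[:,1];s=R[:,0]
M={k:spotter.trace(f,"tin")[0]["mask"] for k,f in F.items()}
def sil(p,off,dphi,f):
    r=Ro.from_rotvec(np.radians(dphi)*s).as_matrix()
    a=r@z; m=r@n; base=st["ee_pos"]-p*z; c=base-(43+off)*m   # mouth centre
    t=np.linspace(0,2*np.pi,60); pts=[c+k*a+45*(np.cos(x)*s+np.sin(x)*m) for k in(0,82) for x in t]
    im=np.zeros((400,640),np.uint8); h=cv2.convexHull(np.array([proj(x,f) for x in pts],np.float32)).astype(int); cv2.fillConvexPoly(im,h,1); return im.astype(bool),(c+82*a-45*m)[2],(c+82*a+45*m)[2]
best=[]
for p in range(10,41,3):
  for d in range(-12,13,4):
    e=0
    for k,f in F.items():
        S,lo,hi=sil(p,0,d,f); e+= (M[k]&~S).sum()*2+ (S&~M[k]&(np.array(f["pixels"]).min(2)>150)).sum()
    best.append((e,p,d,round(lo,1)))
print(sorted(best)[:6])
E
```

```text
tin [ 610.2 -161.5   23.3]
tin_mouth [ 582.8 -225.    67.9]
tin_centre [ 587.6 -185.6   61.6]
[-0.44967306 -0.36186531 -3.68951011] [-0.79327569  0.54248839 -0.03842974] [ 597.29334848 -177.54405706  102.99933043]
[(np.int64(8), 16, -8, np.float64(-8.1)), (np.int64(29), 25, 0, np.float64(-1.8)), (np.int64(35), 22, -4, np.float64(-4.4)), (np.int64(40), 13, -12, np.float64(-9.5)), (np.int64(40), 19, -8, np.float64(-6.4)), (np.int64(41), 10, -12, np.float64(-11.2))]
```

The tin has aligned with the pads, and its lower edge is still on the bench at about z=0. I'll continue the arc with a slight downward bias.

Emit:
apply_moves(delta_pos=[[0.03,0.06,-0.022],[0.06,0.119,-0.034],[0.09,0.177,-0.052],[0.119,0.234,-0.073],[0.147,0.29,-0.1],[0.174,0.343,-0.132],[0.174,0.343,-0.132],[0.174,0.343,-0.132]], rot=[[-0.047,0.024,0],[-0.093,0.048,0],[-0.14,0.072,0],[-0.186,0.096,0],[-0.233,0.12,0],[-0.279,0.143,0],[-0.279,0.143,0],[-0.279,0.143,0]], hand=[0,0,0,0,0,0,0,0], newtons=4)

```text
time_s: 6.85
ee_pos: [619.7, -133.8, 89.6]
ee_rot: [-151.6, -0.1, -27.0]
force: [2.5, 2.7, 7.3]
gripper_width: 7.1
gripper_force: 4.2
```

```bash
python3 - <<'E'
from h import *
st=env.state();print(st["force"],st["torque"],st["gripper_width"],st["gripper_force"],st["ee_pos"])
print([go(*arc(a,a)) for a in (62,76,90)])
F={n:viewer.grab_frame(n) for n in("scene","top")}
for q in("tin","tin_mouth","tin_centre"):
    P=[spotter.landmark_of(F[n],q) for n in F]
    if all(P): print(q,tri(P[0][0]["position"],F["scene"],P[1][0]["position"],F["top"]).round(1))
E
```

```text
[2.46784551 2.69941112 7.250583  ] [ 1.0805453  -0.55769729  0.02706109] 7.100016536056144 4.239744531928409 [ 619.69254938 -133.77525376   89.61232183]
[{'dpos': [-0.014, -0.021, -0.005], 'rot': [-0.003, 0.003, -0.0], 'mm': np.float64(3.1), 'deg': np.float64(0.4)}, {'dpos': [0.061, 0.127, -0.133], 'rot': [-0.148, 0.077, -0.0], 'mm': np.float64(23.3), 'deg': np.float64(14.4)}, {'dpos': [0.121, 0.244, -0.297], 'rot': [-0.293, 0.151, -0.0], 'mm': np.float64(48.3), 'deg': np.float64(28.4)}]
tin [ 612.1 -140.9   16.7]
tin_mouth [ 605.7 -184.1   78.4]
tin_centre [ 601.  -158.4   53.8]
```

Emit:
apply_moves(delta_pos=[[0.03,0.06,-0.045],[0.057,0.112,-0.09],[0.08,0.155,-0.138],[0.1,0.197,-0.187],[0.12,0.233,-0.235],[0.135,0.264,-0.275],[0.135,0.264,-0.275],[0.135,0.264,-0.275]], rot=[[-0.05,0.025,0],[-0.1,0.051,0],[-0.148,0.077,0],[-0.198,0.103,0],[-0.248,0.128,0],[-0.293,0.151,0],[-0.293,0.151,0],[-0.293,0.151,0]], hand=[0,0,0,0,0,0,0,0], newtons=4)

```text
time_s: 7.92
ee_pos: [634.2, -104.4, 53.8]
ee_rot: [179.8, 0.1, -27.0]
force: [1.2, 1.5, -0.1]
gripper_width: 6.7
gripper_force: 4.4
```

```bash
python3 - <<'E'
from h import *
st=env.state();print(st["force"],st["torque"],st["qpos"],st["gripper_width"],st["gripper_force"],st["ee_pos"],st["ee_rot"])
print([go(*arc(a,a)) for a in (90,)])
F={n:viewer.grab_frame(n) for n in("scene","top")}
for q in("tin","tin_mouth","tin_centre"):
    P=[spotter.landmark_of(F[n],q) for n in F]
    if all(P): print(q,tri(P[0][0]["position"],F["scene"],P[1][0]["position"],F["top"]).round(1))
for n,f in F.items():
    u,v=(int(k) for k in proj([614,-143,45],f)); save(f,"b"+n,(u-80,v-60,160,120),3)
a=[cv2.imread(f"pics/b{n}.png") for n in("scene","top")]; cv2.imwrite("pics/d.png",cv2.resize(np.hstack(a),(800,300)))
E
```

```text
[ 1.21981596  1.50101246 -0.0980092 ] [ 0.35112376 -0.15987016  0.02456773] [-10.3143412   31.80715284  92.14718142  -0.14419013  56.2285796
 106.81018906] 6.689986550423335 4.391775747571955 [ 634.21159472 -104.44460513   53.75720102] [ 1.79832584e+02  1.40588051e-01 -2.70443917e+01]
[{'dpos': [-0.0, -0.001, 0.002], 'rot': [0.001, -0.002, 0.001], 'mm': np.float64(0.3), 'deg': np.float64(0.2)}]
tin_mouth [ 622.4 -149.    61.8]
tin_centre [ 620.7 -148.5   32. ]
```

View pics/d.png

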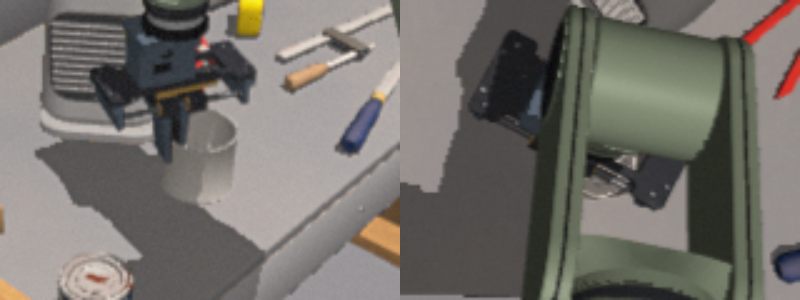

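The tin is standing on its bottom, at about (200,165) in the left half. I'll release it briefly so it sits flat, then re-grip.

Emit:
apply_moves(delta_pos=[[0,0,0],[0,0,0],[0,0,0],[0,0,0],[0,0,0],[0,0,0]], rot=[[0,0,0],[0,0,0],[0,0,0],[0,0,0],[0,0,0],[0,0,0]], hand=[0.25,0.25,0.25,0.25,0.25,0.25])

```text
time_s: 8.82
ee_pos: [634.4, -104.5, 54.2]
ee_rot: [179.7, 0.0, -27.1]
force: [0.7, -0.4, -0.7]
gripper_width: 22.6
gripper_force: 0.0
```

Emit:
apply_moves(delta_pos=[[0,0,0],[0,0,0],[0,0,0],[0,0,0],[0,0,0],[0,0,0]], rot=[[0,0,0],[0,0,0],[0,0,0],[0,0,0],[0,0,0],[0,0,0]], hand=[0,0,0,0,0,0], newtons=8)

```text
time_s: 9.32
ee_pos: [634.2, -104.9, 54.1]
ee_rot: [179.7, 0.0, -27.1]
force: [0.1, -2.2, -0.1]
gripper_width: 6.6
gripper_force: 7.3
```

Emit:
apply_moves(delta_pos=[[0.01,0.06,-0.01],[0.02,0.17,-0.01],[0.04,0.3,-0.01],[0.05,0.43,-0.01],[0.06,0.56,-0.01],[0.07,0.69,-0.01],[0.08,0.82,-0.01],[0.09,0.92,-0.01],[0.1,0.98,-0.01],[0.1,1,-0.01]], rot=[[0,0,0],[0,0,0],[0,0,0],[0,0,0],[0,0,0],[0,0,0],[0,0,0],[0,0,0],[0,0,0],[0,0,0]], hand=[0,0,0,0,0,0,0,0,0,0])

```text
time_s: 10.15
ee_pos: [646.6, 17.6, 53.4]
ee_rot: [179.7, 0.0, -26.9]
force: [-0.4, -5.8, 6.5]
gripper_width: 8.3
gripper_force: 9.3
```

Emit:
apply_moves(delta_pos=[[0.01,0.06,0],[0.02,0.17,0],[0.03,0.28,0],[0.04,0.39,0],[0.05,0.5,0],[0.06,0.6,0],[0.06,0.65,0],[0.06,0.67,0],[0.06,0.67,0]], rot=[[0,0,0],[0,0,0],[0,0,0],[0,0,0],[0,0,0],[0,0,0],[0,0,0],[0,0,0],[0,0,0]], hand=[0,0,0,0,0,0,0,0,0])

```text
time_s: 10.9
ee_pos: [653.4, 97.5, 53.4]
ee_rot: [179.7, 0.0, -27.0]
force: [-0.0, -4.9, 6.7]
gripper_width: 7.9
gripper_force: 9.4
```

```bash
python3 - <<'E'
from h import *
st=env.state();print(st["force"],st["qpos"].round(),st["gripper_width"],st["gripper_force"],st["ee_pos"],st["ee_pos"]-43*H)
F={n:viewer.grab_frame(n) for n in("scene","top")}
for q in("tin_mouth","tin_centre","tin","stop_face"):
    P=[spotter.landmark_of(F[n],q) for n in F]
    if all(P): print(q,tri(P[0][0]["position"],F["scene"],P[1][0]["position"],F["top"]).round(1))
save(F["scene"],"b0",(220,170,170,125),4);save(F["top"],"b1",(220,120,170,125),4)
a=[cv2.imread(f"pics/b{n}.png") for n in(0,1)]; cv2.imwrite("pics/e.png",cv2.resize(np.hstack(a),(800,294)))
E
```

```text
[-0.01540567 -4.88042896  6.70242022] [  8.  33.  89.  -0.  58. 125.] 7.885153430354294 9.426758939143838 [653.40295025  97.46677837  53.39319174] [633.88095025  59.15377837  53.39319174]
tin_centre [635.5  59.1  40.8]
tin [634.9  60.6   0.9]
```

View pics/e.png

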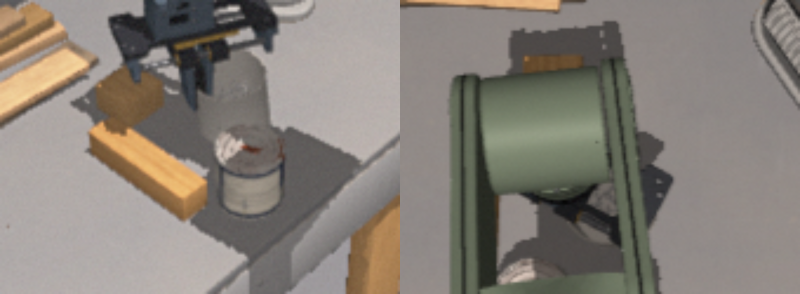

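The tin stands upright in front of the gap at about (235,95), and the block and paint tin have not moved. I'll go in, then slow down for contact.

Emit:
apply_moves(delta_pos=[[0.005,0.05,0],[0.01,0.12,0],[0.015,0.2,0],[0.02,0.28,0],[0.025,0.36,0],[0.03,0.42,0],[0.03,0.46,0],[0.03,0.48,0],[0.03,0.48,0]], rot=[[0,0,0],[0,0,0],[0,0,0],[0,0,0],[0,0,0],[0,0,0],[0,0,0],[0,0,0],[0,0,0]], hand=[0,0,0,0,0,0,0,0,0])

```text
time_s: 12.15
ee_pos: [656.7, 154.8, 53.3]
ee_rot: [179.7, 0.0, -27.0]
force: [0.0, -5.1, 6.2]
gripper_width: 7.9
gripper_force: 9.5
```

Emit:
apply_moves(delta_pos=[[0,0.01,0],[0,0.02,0],[0,0.03,0],[0,0.04,0],[0,0.05,0],[0,0.05,0]], rot=[[0,0,0],[0,0,0],[0,0,0],[0,0,0],[0,0,0],[0,0,0]], hand=[0,0,0,0,0,0])

```text
time_s: 12.65
ee_pos: [656.7, 160.2, 53.3]
ee_rot: [179.7, 0.0, -27.0]
force: [-0.4, -5.0, 5.9]
gripper_width: 8.3
gripper_force: 9.6
```

Axis y is now about 122. I'll continue slowly and watch the force.

Emit:
apply_moves(delta_pos=[[0,0.01,0],[0,0.02,0],[0,0.03,0],[0,0.03,0]], rot=[[0,0,0],[0,0,0],[0,0,0],[0,0,0]], hand=[0,0,0,0])

```text
time_s: 12.98
ee_pos: [656.7, 163.8, 53.3]
ee_rot: [179.7, 0.0, -27.0]
force: [-0.0, -4.7, 5.4]
gripper_width: 8.2
gripper_force: 9.6
```

Emit:
apply_moves(delta_pos=[[0,0.01,0],[0,0.02,0],[0,0.02,0]], rot=[[0,0,0],[0,0,0],[0,0,0]], hand=[0,0,0])

```text
time_s: 13.23
ee_pos: [656.7, 166.3, 53.3]
ee_rot: [179.7, 0.0, -27.0]
force: [-0.3, -4.2, 6.2]
gripper_width: 8.2
gripper_force: 9.7
```

Emit:
apply_moves(delta_pos=[[0,0.01,0],[0,0.02,0],[0,0.02,0]], rot=[[0,0,0],[0,0,0],[0,0,0]], hand=[0,0,0])

```text
time_s: 13.48
ee_pos: [656.6, 168.7, 53.3]
ee_rot: [179.7, 0.0, -27.0]
force: [0.2, -5.8, 5.9]
gripper_width: 8.5
gripper_force: 9.7
```

Emit:
apply_moves(delta_pos=[[0,0.01,0],[0,0.015,0],[0,0.015,0]], rot=[[0,0,0],[0,0,0],[0,0,0]], hand=[0,0,0])

```text
time_s: 13.73
ee_pos: [656.7, 169.6, 53.3]
ee_rot: [179.6, -0.0, -27.0]
force: [0.8, -7.0, 5.6]
gripper_width: 8.6
gripper_force: 9.8
```

```bash
python3 - <<'E'
from h import *
st=env.state();print(st["force"],st["ee_pos"]-43*H)
F={n:viewer.grab_frame(n) for n in("scene","top")}
for q in("tin_mouth","tin_centre","tin","stop_face","stop","paint_small","wood_block"):
    P=[spotter.landmark_of(F[n],q) for n in F]
    if all(P): print(q,tri(P[0][0]["position"],F["scene"],P[1][0]["position"],F["top"]).round(1))
E
```

```text
[ 0.76915143 -6.96927298  5.61444989] [637.17793511 131.24651398  53.30602966]
tin_mouth [641.4 131.8  87.8]
tin_centre [634.7 131.7  42.4]
tin [638.3 120.9  -4.2]
stop_face [640.  174.   24.4]
stop [579.7 173.   31.7]
paint_small [545.6 130.5 -10.7]
wood_block [750.9 116.9  13.9]
```

Emit:
apply_moves(delta_pos=[[0,0.01,0],[0,0.02,0],[0,0.02,0]], rot=[[0,0,0],[0,0,0],[0,0,0]], hand=[0,0,0])

```text
time_s: 14.78
ee_pos: [656.8, 170.3, 53.3]
ee_rot: [179.4, -0.1, -26.9]
force: [0.6, -10.6, 7.3]
gripper_width: 8.6
gripper_force: 9.9
```

The reaction is rising, so the tin is against the stop. I'll open and lift straight up.

Emit:
apply_moves(delta_pos=[[0,0,0],[0,0,0],[0,0,0],[0,0,0]], rot=[[0,0,0],[0,0,0],[0,0,0],[0,0,0]], hand=[0.3,0.3,0.3,0.3])

```text
time_s: 15.12
ee_pos: [656.5, 173.5, 52.4]
ee_rot: [179.8, 0.1, -27.1]
force: [0.3, 0.3, 0.6]
gripper_width: 27.0
gripper_force: 0.2
```

Emit:
apply_moves(delta_pos=[[0,0,0.1],[0,0,0.3],[0,0,0.6],[0,0,0.8],[-0.3,-0.4,1],[-0.6,-0.8,1],[-0.9,-1,1],[-0.9,-1,1],[-0.9,-1,1]], rot=[[0,0,0],[0,0,0],[0,0,0],[0,0,0],[0,0,0],[0,0,0],[0,0,0],[0,0,0],[0,0,0]], hand=[0.3,0.3,0.3,0.3,0.3,0.3,0.3,0.3,0.3])

```text
time_s: 15.87
ee_pos: [542.7, 49.1, 173.5]
ee_rot: [179.5, 0.3, -27.3]
force: [-0.1, 0.5, -0.2]
gripper_width: 27.0
gripper_force: 0.0
```

```bash
python3 - <<'E'
from h import *
st=env.state();print(st["force"],st["ee_pos"])
F={n:viewer.grab_frame(n) for n in("scene","top")}
for q in("tin_mouth","tin_centre","tin","stop_face","stop","paint_small","wood_block"):
    P=[spotter.landmark_of(F[n],q) for n in F]
    if all(P): print(q,tri(P[0][0]["position"],F["scene"],P[1][0]["position"],F["top"]).round(1))
save(F["scene"],"b0",(230,180,130,96),5);save(F["top"],"b1",(220,140,130,96),5)
a=[cv2.imread(f"pics/b{n}.png") for n in(0,1)]; cv2.imwrite("pics/g.png",cv2.resize(np.hstack(a),(800,296)))
E
```

```text
[-0.13371203  0.45316112 -0.24502092] [542.67627838  49.08860983 173.52942283]
tin_mouth [645.7 126.4  67. ]
tin_centre [637.3 128.   45.5]
tin [635.6 122.7   6.2]
stop_face [636.8 176.7  24. ]
stop [638.5 193.9  16.4]
wood_block [753.4 121.3   3. ]
```

View pics/g.png

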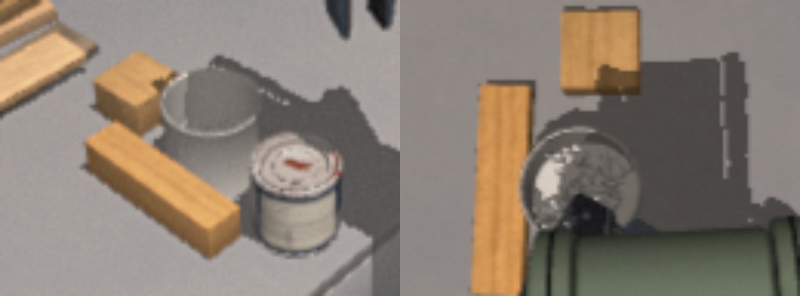

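The tin is upright at the stop, and the block and paint tin are undisturbed. I'll give it a gentle low push with shut fingers so contact survives the release.

Emit:
apply_moves(delta_pos=[[0.2,-0.04,0],[0.4,-0.08,0],[0.6,-0.12,0],[0.78,-0.15,0],[0.78,-0.15,0],[0.78,-0.15,-0.3],[0.78,-0.15,-0.6],[0.78,-0.15,-0.9],[0.78,-0.15,-0.9]], rot=[[0,0,0.08],[0,0,0.16],[0,0,0.24],[0,0,0.314],[0,0,0.314],[0,0,0.314],[0,0,0.314],[0,0,0.314],[0,0,0.314]], hand=[0,0,0,0,0,0,0,0,0])

```text
time_s: 17.42
ee_pos: [636.8, 33.8, 57.7]
ee_rot: [179.7, 0.9, -0.2]
force: [-1.6, -0.2, -1.1]
gripper_width: 0.4
gripper_force: 0.0
```

Emit:
apply_moves(delta_pos=[[0,0,-0.15],[0,0,-0.28],[0,0.05,-0.28],[0,0.1,-0.28],[0,0.15,-0.28],[0,0.18,-0.28],[0,0.2,-0.28],[0,0.22,-0.28],[0,0.22,-0.28]], rot=[[0,0,0],[0,0,0],[0,0,0],[0,0,0],[0,0,0],[0,0,0],[0,0,0],[0,0,0],[0,0,0]], hand=[0,0,0,0,0,0,0,0,0])

```text
time_s: 18.17
ee_pos: [643.0, 61.0, 32.0]
ee_rot: [179.7, -0.0, -0.1]
force: [0.3, 0.2, 0.3]
gripper_width: 0.4
gripper_force: 0.0
```

Emit:
apply_moves(delta_pos=[[-0.035,0.01,0],[-0.035,0.025,0],[-0.035,0.04,0],[-0.035,0.055,0],[-0.035,0.065,0],[-0.035,0.065,0]], rot=[[0,0,0],[0,0,0],[0,0,0],[0,0,0],[0,0,0],[0,0,0]], hand=[0,0,0,0,0,0])

```text
time_s: 18.67
ee_pos: [638.7, 68.4, 31.3]
ee_rot: [179.7, 0.0, -0.1]
force: [-0.1, 0.3, 0.5]
gripper_width: 0.2
gripper_force: 0.0
```

Emit:
apply_moves(delta_pos=[[0,0.01,0],[0,0.02,0],[0,0.02,0]], rot=[[0,0,0],[0,0,0],[0,0,0]], hand=[0,0,0])

```text
time_s: 18.92
ee_pos: [638.6, 70.5, 31.3]
ee_rot: [179.7, 0.0, -0.1]
force: [-0.3, -0.8, 0.4]
gripper_width: 0.3
gripper_force: 0.3
```

Emit:
apply_moves(delta_pos=[[0,0.01,0],[0,0.015,0],[0,0.015,0]], rot=[[0,0,0],[0,0,0],[0,0,0]], hand=[0,0,0])

```text
time_s: 19.17
ee_pos: [638.7, 71.4, 31.5]
ee_rot: [179.6, 0.0, -0.1]
force: [-0.0, -5.1, 0.7]
gripper_width: 0.5
gripper_force: 2.4
```

Emit:
apply_moves(delta_pos=[[0,0.01,0],[0,0.015,0],[0,0.015,0]], rot=[[0,0,0],[0,0,0],[0,0,0]], hand=[0,0,0])

```text
time_s: 19.42
ee_pos: [639.2, 71.8, 32.0]
ee_rot: [179.5, -0.0, -0.1]
force: [0.7, -9.0, 3.0]
gripper_width: 0.3
gripper_force: 4.8
```

It is firmly seated: 9 N, well above sliding friction. I'll retreat.

Emit:
apply_moves(delta_pos=[[0,-0.05,0],[0,-0.15,0],[0,-0.3,0],[0,-0.45,0.1],[0,-0.6,0.4],[0,-0.8,0.7],[0,-0.9,1],[0,-0.9,1],[0,-0.9,1]], rot=[[0,0,0],[0,0,0],[0,0,0],[0,0,0],[0,0,0],[0,0,0],[0,0,0],[0,0,0],[0,0,0]], hand=[0,0,0,0,0,0,0,0,0])

```text
time_s: 20.17
ee_pos: [639.9, -34.9, 154.0]
ee_rot: [179.7, -0.3, -0.2]
force: [0.1, 0.8, -0.6]
gripper_width: 0.6
gripper_force: 0.0
```

Emit:
apply_moves(delta_pos=[[-0.2,-0.3,0.1],[-0.3,-0.6,0.1],[-0.4,-0.9,0.1],[-0.4,-1,0.1],[-0.4,-1,0.1],[-0.4,-1,0.1]], rot=[[0,0,0],[0,0,0],[0,0,0],[0,0,0],[0,0,0],[0,0,0]], hand=[0,0,0,0,0,0])

```text
time_s: 20.67
ee_pos: [590.1, -153.4, 161.9]
ee_rot: [179.8, 0.2, -0.2]
force: [0.2, -0.1, -0.1]
gripper_width: 0.5
gripper_force: 0.0
```

```bash
python3 - <<'E'
from h import *
F={n:viewer.grab_frame(n) for n in("scene","top")}
for q in("tin_mouth","tin_centre","tin","stop_face","stop","paint_small","wood_block"):
    P=[spotter.landmark_of(F[n],q) for n in F]
    if all(P): print(q,tri(P[0][0]["position"],F["scene"],P[1][0]["position"],F["top"]).round(1))
save(F["scene"],"b0",(230,180,130,96),5);save(F["top"],"b1",(220,140,130,130),5)
a=[cv2.resize(cv2.imread(f"pics/b{n}.png"),(400,h)) for n,h in((0,296),(1,400))]; cv2.imwrite("pics/i.png",np.hstack([cv2.copyMakeBorder(a[0],0,104,0,0,0),a[1]]))
E
```

```text
tin_mouth [642.9 131.   68.6]
tin_centre [638.8 131.   33.2]
tin [648.3 125.1 -17.2]
stop_face [640.8 172.   20.5]
stop [645.2 198.8  -8.4]
paint_small [542.7 126.4 -16.8]
wood_block [749.7 120.2   6. ]
```

View pics/i.png

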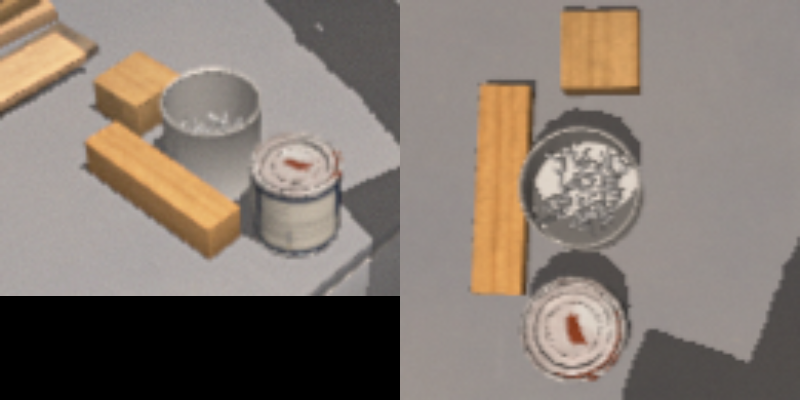

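The tin stands upright between the block and the paint tin, touching the stop at mid-length. Both neighbours are where they started and the arm is clear.

```bash
python3 -c "
from workcell import env; print(env.job_done())"
```

```text
the job is handed in; nothing more can be done
None
```

The job is handed in: the tin was tipped up onto its bottom and slid upright into the gap until it touched the middle of the stop, with the paint tin and wood block not visibly moved, in about 21 s.

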